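# Build up a watch-display wall in running bond

## Robot

A 6-joint arm with a two-finger parallel gripper is mounted at the origin on the work surface. World frame = base frame: x ahead of the robot, y to its left, z up, the work surface at z = 0. Lengths are in m, angles in rad, forces in N, time in s.
With the tool pointing down it reaches from about 0.375 to 0.925 m from the base axis. Payload 5.7 kg.
Tool frame: the origin (TCP) lies midway between the tips of the shut fingers; the grasp point (between the pads) lies 19 mm behind it (robot.grasp_offset is the distance from the TCP to the grasp point, in m); z points along the fingers, y is the line along which they close (so a half turn about z gives the same grasp; the last joint's range is limited). The gripper opens to 88 mm and grips with 3 to 60 N. Pads are 20 mm wide; open, the fingers measure 115 mm over their backs; the gripper's body (75 mm by 178 mm) begins 61 mm behind the grasp point.
Start: joints at [-1.236, 0.359, 1.51, -0, 1.272, -0.115], TCP at [0.261, -0.54, 0.186] pointing down, gripper open.
Joint ranges: [-2.97, 2.97], [-1.01, 2.36], [0.21, 2.38], [-0.96, 4.11], [0.2, 2.71], [-2.98, 2.98]. Speed limits (rad/s): [2.39, 2.39, 3.14, 3.14, 3.14, 3.14].

## Interface

Orientations are given as a unit quaternion [w, x, y, z].
In Python, from workcell import sensors, imaging, ticket, nets, robot gives the robot as it stands.
- The arm moves only by the shell command python3 -m jog 'ROWS'. ROWS is JSON, a list of rows, each a list of 3 entries, a list of its own where there are three numbers: the shift along the tool's x, y, z in cm, then the turn about the tool's z in degrees, then the closure, from -1 (fully open) to 1 (shut). A call has 1 to 8 rows; each row is the pose to reach, as a shift and turn from the pose commanded when the call began, along the tool's axes at that moment; what a row does not reach only later rows make up. A row lasts 1/8 s, in which the tool goes at most 62.5 mm and 10.7 degrees, less where a joint would pass 70% of its speed; a pose out of reach is approached as far as the arm can. A call with a gripper value outside its range is refused whole. The fingers move at their own pace and stop on an object; the grip force is fixed at half the most. Time passes only in rows, so rows that repeat a pose let the fingers close. It gives the time, the measured TCP pose, the force, the opening and the grip force at its end, in the units of the state.
- sensors.state(): the state, without advancing time (a new reading comes with each control period).
- imaging.grab_frame(name): name is "side" or "top" or "wrist"; returns a dict with "frame" (480x640x3 uint8, red, green, blue), "range_z" (480x640 float32, m along the optical axis (not along the pixel's ray), 0 where there is no reading), "fovy" (degrees; the focal length in pixels is half the picture's height over the tangent of half this angle, whatever the lens; pixels are square), "cx", "cy" (the principal point, pixels), "eye" and "rotation" of the camera in the world. Camera axes: x right, y down, z forward; pixel columns grow to the right and rows downward; lengths in m; the calibration is good to about 2 mm. The wrist camera is an equidistant fisheye: a pixel r from the principal point sees the ray r / f radians off the axis. A picture is of the moment at which its call begins.
- ticket.hand_in(): hands the job in; it is judged then, once.
Trained networks look in a picture, given as the dict that the camera call returned (one of the last four; its "shot" number tells which), for a name from the list of things; names that differ only in an ending like _2 or _b are one class to them, and where a whole thing is asked for, a point or a joint stands for the part that bears it (a point fixed in the world has none). Each returns a list of dicts, best first, with "confidence" (0 to 1); they miss things now and then, are a little off and sometimes report something else, mostly with a low value. They report only what shows in the picture. A call takes as long as a camera call. They do not tell look-alikes from the thing itself.
- nets.find_in(picture, thing): "point" ([column, row] in pixels, amid what is visible of it).
The state is a dict: "time_s": time; "q": joint angles; "dq": joint speeds; "effort": joint torques, N m; "tool_pos": TCP position; "tool_rot": TCP orientation; "force": force on the tool from outside, world axes, zero at the start; "ft_torque": the same for the moment, N m; "gripper_width": opening from 0.0 (shut) to 1.0 (fully open); "grip_force": force on a finger pad.
Only numpy, scipy, OpenCV 4.12 (cv2) and the standard library are available. Lean on these libraries where they do the work, as an engineer would, in place of code of your own. Each camera call takes 0.05 s, during which the arm holds its last target. There are 200 camera calls.

## Task

Build the little wooden watch-display wall up by two more courses on its first course, in running bond: every joint half a long block away from the joint below, both wall ends and faces flush, and the same narrow gap between end-to-end neighbours as in the first course. At the end with the upright steel rod lay the long notched block and then, in the top course, the short notched one, each with its notch round the rod; complete the courses with the plain blocks, short below and long on top. Set the blocks down rather than dropping them, and leave the jar, the watch on its stand, the screwdriver stand and the parts dish where they are.

Things in the scene. Friction and masses are not known exactly. Their poses are not given: they have to be found in the camera images.
- wall_base: Fixed steel plate 200 x 60 x 16 mm with the first course on it: 44 wide, 182 long (x = -91 to +91 mm), top at z = 52 mm: short notched block centred at x = +62, long plain one at x = -31, 4 mm gap between. A steel rod, diameter 12, stands in the notch at x = +79, y = 0, up to z = 110. Origin: centre of the plate's underside, on the bench; x along the wall towards the rod, z up.
- rod_top (a point): Centre of the top of the upright rod, 79 mm from the wall base's centre along its +x and 110 mm above the bench.
- long_notched: Loose dark wood block, 120 x 44 x 36 mm (x, y, z), about 0.14 kg. In the middle of its +x end is a slot 20 wide and 22 deep, full height, open at that end. Origin: centre of the underside of the full outline; x along its length, z up. Starts flat on the bench, the way up it is laid.
- long_notch (a point): Point on the underside level of the long notched block, in its notch, 48 mm along its +x from its origin: where the rod's axis belongs.
- short_notched: Loose dark wood block, 58 x 44 x 36 mm (x, y, z), about 0.06 kg. In the middle of its +x end is a slot 20 wide and 22 deep, full height, open at that end. Origin: centre of the underside of the full outline; x along its length, z up. Starts flat on the bench, the way up it is laid.
- short_notch (a point): Point on the underside level of the short notched block, in its notch, 17 mm along its +x from its origin: where the rod's axis belongs.
- long_plain: Loose dark wood block without a notch, 120 x 44 x 36 mm (x, y, z), about 0.15 kg. Origin: centre of the underside of the full outline; x along its length, z up. Starts flat on the bench, the way up it is laid.
- short_plain: Loose dark wood block without a notch, 58 x 44 x 36 mm (x, y, z), about 0.08 kg. Origin: centre of the underside of the full outline; x along its length, z up. Starts flat on the bench, the way up it is laid.
- jar: Bystander: amber glass jar with a white cap, 54 mm in diameter, 70 mm tall, loose; origin at the centre of its underside.
- watch_stand: Bystander: wrist watch on a cushion on a small stand, 45 x 42 mm on plan, 70 mm tall, loose; origin at the centre of its underside.
- driver_stand: Bystander: round black stand with six yellow screwdrivers, 72 mm in diameter, 110 mm tall, loose, beyond the wall; origin at the centre of its underside.
- parts_dish: Bystander: flat round lidded aluminium parts dish, 72 mm in diameter, 17 mm tall, loose, between the robot and the wall; origin at the centre of its underside.
Mind the look-alikes: they are no part of the job. Leave any white look-alike of the long_plain alone. Leave any blue look-alike of the short_plain alone.

How it is judged:
By the outcome, as a careful person would: the job done as asked, in the order asked, and still so for the second after the job is handed in, with the robot touching nothing.
It also fails if it takes over 72 s, if anything falls off the work surface, if the arm or the gripper's body presses on something with over 40 N, if the wrist force passes 120 N, or if a joint passes its speed limit or range.

## Working session

There is one attempt and no reset: what is moved stays moved. The work goes in short steps, Python scripts to look and compute and a shell command to move; the robot and the scene stay as the last step left them, time stands still between calls to the robot, and variables do not carry over. Pictures are saved under pics/ and viewed, at most 10 in all, crops included, and the job is handed in when it is done.

```bash
ls; mkdir -p pics
cat > h.py <<'E'
import numpy as np,cv2
from workcell import sensors,imaging,ticket,nets,robot
def cloud(p):
    Z=p["range_z"];h,w=Z.shape;f=h/2/np.tan(np.radians(p["fovy"])/2)
    v,u=np.mgrid[:h,:w];X=np.stack([(u-p["cx"])/f*Z,(v-p["cy"])/f*Z,Z],-1)
    return X@np.array(p["rotation"]).T+np.array(p["eye"])
def save(p,n): cv2.imwrite(f"pics/{n}.png",p["frame"][:,:,::-1])
E
python3 - <<'E'
from h import *
s=sensors.state();print({k:np.round(v,3) for k,v in s.items()})
for n in("top","side"):
    p=imaging.grab_frame(n);save(p,n);np.savez(n,**p);print(n,p["eye"],p["fovy"],p["rotation"])
    W=cloud(p)
    for t in["wall_base","rod_top","long_notched","long_notch","short_notched","short_notch","long_plain","short_plain","jar","watch_stand","driver_stand","parts_dish"]:
        for d in nets.find_in(p,t)[:4]:
            c,r=np.round(d["point"]).astype(int);print(t,c,r,round(d["confidence"],2),np.round(W[r,c],3))
E
```

```text
pics
{'time_s': np.float64(0.0), 'q': array([-1.236,  0.359,  1.511, -0.   ,  1.272, -0.115]), 'dq': array([-0.001,  0.002, -0.   ,  0.   ,  0.001,  0.   ]), 'effort': array([ 1.0000e-03, -5.1538e+01, -2.7072e+01,  6.8000e-02,  3.5000e-02,
       -0.0000e+00]), 'tool_pos': array([ 0.261, -0.54 ,  0.185]), 'tool_rot': array([-0.001,  0.975,  0.223, -0.   ]), 'force': array([-0.12 ,  0.379, -0.498]), 'ft_torque': array([-0.021, -0.026,  0.027]), 'grip_force': np.float64(0.0), 'gripper_width': np.float64(0.998)}
top [5.05199265e-01 8.04258973e-04 1.38720563e+00] 48.76166663309099 [ 0.01823239 -0.70657217  0.70686579 -0.02764241]Traceback (most recent call last):
  File "<stdin>", line 5, in <module>
  File "h.py", line 6, in cloud
    return X@np.array(p["rotation"]).T+np.array(p["eye"])
           ~^~~~~~~~~~~~~~~~~~~~~~~~~~
ValueError: matmul: Input operand 1 has a mismatch in its core dimension 0, with gufunc signature (n?,k),(k,m?)->(n?,m?) (size 4 is different from 3)
```

```bash
cat > h.py <<'E'
import numpy as np,cv2
from scipy.spatial.transform import Rotation as Ro
from workcell import sensors,imaging,ticket,nets,robot
def R(q): return Ro.from_quat(q,scalar_first=True).as_matrix()
def cloud(p):
    Z=p["range_z"];h,w=Z.shape;f=h/2/np.tan(np.radians(p["fovy"])/2)
    v,u=np.mgrid[:h,:w];X=np.stack([(u-p["cx"])/f*Z,(v-p["cy"])/f*Z,Z],-1)
    return X@R(p["rotation"]).T+np.array(p["eye"])
def save(p,n): cv2.imwrite(f"pics/{n}.png",p["frame"][:,:,::-1])
E
python3 - <<'E'
from h import *
for n in("top","side"):
    p=imaging.grab_frame(n);save(p,n);np.savez(n,**p);print(n,p["eye"],p["fovy"],p["rotation"])
    W=cloud(p)
    for t in["wall_base","rod_top","long_notched","long_notch","short_notched","short_notch","long_plain","short_plain","jar","watch_stand","driver_stand","parts_dish"]:
        for d in nets.find_in(p,t)[:4]:
            c,r=np.round(d["point"]).astype(int);print(t,c,r,round(d["confidence"],2),np.round(W[r,c],3))
E
```

```text
top [5.05199265e-01 8.04258973e-04 1.38720563e+00] 48.76166663309099 [ 0.01823239 -0.70657217  0.70686579 -0.02764241]
wall_base 304 247 0.57 [0.549 0.007 0.051]
rod_top 303 248 0.83 [0.547 0.01  0.056]
long_notched 207 317 0.64 [0.373 0.252 0.033]
long_notched 302 309 0.46 [0.391 0.012 0.018]
long_notch 207 319 0.89 [0.368 0.252 0.037]
short_notched 440 234 0.77 [ 0.583 -0.339  0.045]
short_notch 437 235 0.77 [ 0.581 -0.334  0.035]
long_plain 407 311 0.92 [ 0.387 -0.254  0.035]
long_plain 473 290 0.72 [ 0.44  -0.422  0.041]
short_plain 142 230 0.79 [0.593 0.418 0.043]
short_plain 185 232 0.56 [0.588 0.311 0.032]
jar 381 260 0.96 [ 0.516 -0.183  0.08 ]
watch_stand 232 263 0.63 [0.509 0.186 0.068]
driver_stand 300 250 0.66 [0.542 0.017 0.052]
driver_stand 303 162 0.58 [0.763 0.01  0.067]
parts_dish 300 310 0.8 [0.389 0.017 0.018]
side [0.47637647 0.90594015 0.6719038 ] 51.49046752056001 [ 0.0292403  -0.03426661  0.87354054 -0.48466249]
wall_base 318 273 0.59 [0.543 0.089 0.072]
rod_top 319 270 0.63 [0.541 0.093 0.082]
long_notched 406 360 0.94 [0.378 0.283 0.036]
long_notched 221 260 0.29 [0.758 0.039 0.06 ]
long_notched 386 277 0.2 [0.4   0.022 0.018]
long_notch 408 360 0.95 [0.375 0.283 0.037]
short_notch 317 196 0.91 [ 0.578 -0.333  0.028]
short_notch 409 362 0.18 [0.373 0.288 0.038]
long_plain 368 187 0.84 [ 0.436 -0.378  0.038]
long_plain 387 210 0.65 [ 0.388 -0.244  0.039]
long_plain 338 224 0.56 [ 0.512 -0.156  0.044]
short_plain 269 429 0.96 [0.591 0.437 0.037]
short_plain 328 320 0.69 [0.516 0.204 0.049]
short_plain 289 372 0.62 [0.575 0.324 0.036]
jar 336 220 0.74 [ 0.518 -0.159  0.054]
watch_stand 330 321 0.79 [0.513 0.206 0.049]
watch_stand 406 359 0.21 [0.378 0.281 0.038]
driver_stand 222 261 0.84 [0.758 0.034 0.054]
driver_stand 409 358 0.26 [0.373 0.28  0.039]
parts_dish 383 277 0.95 [0.407 0.022 0.019]
parts_dish 220 260 0.39 [0.76  0.041 0.061]
```

View pics/top.png

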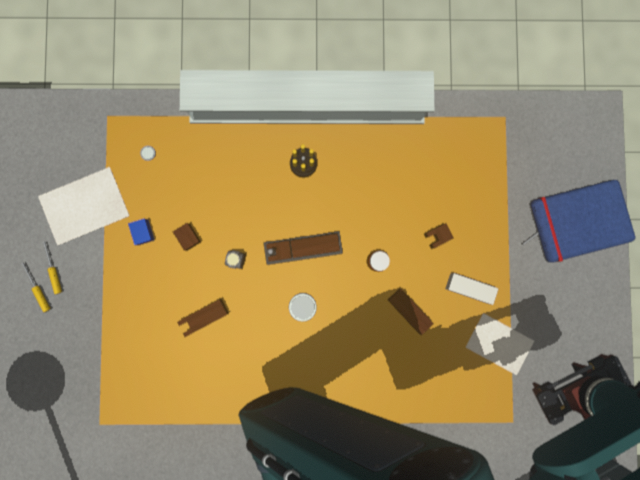

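View pics/side.png

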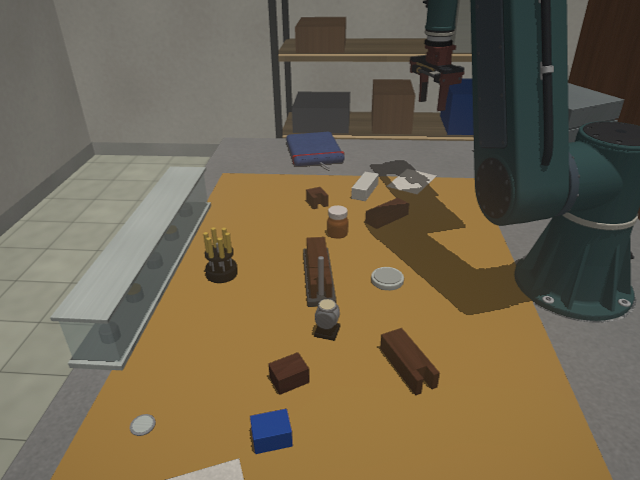

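The top view shows two pairs of candidates:

| Block | Dark candidate (pixel) | Look-alike (pixel) |
|---|---|---|
| short_plain | (187,236) | blue at (141,231) |
| long_plain | (410,310), half in shadow | white at (472,288) |

The dark ones fit the description. The notched blocks are at (203,317) and (438,235). The wall is at (304,247), with the rod at its left end (269,251). I'll measure now and make one confirming crop.

```bash
cat >> h.py <<'E'
def wcloud(p):
    Z=p["range_z"];h,w=Z.shape;f=h/2/np.tan(np.radians(p["fovy"])/2)
    v,u=np.mgrid[:h,:w];du,dv=u-p["cx"],v-p["cy"];r=np.hypot(du,dv)+1e-9;th=np.minimum(r/f,1.4)
    t=np.tan(th)/r;X=np.stack([du*t*Z,dv*t*Z,Z],-1)
    return X@R(p["rotation"]).T+np.array(p["eye"])
def rect(W,xy,rad,z0,z1):
    """top-face fit: centre, heading of long axis (deg, mod 180), size, top height"""
    m=(W[...,2]>z0)&(W[...,2]<z1)&(np.hypot(W[...,0]-xy[0],W[...,1]-xy[1])<rad)
    n,l,st,ce=cv2.connectedComponentsWithStats(m.astype(np.uint8));k=1+np.argmax(st[1:,4]);P=W[l==k]
    zt=np.median(P[:,2]);P=P[abs(P[:,2]-zt)<.008]
    (c,s,a)=cv2.minAreaRect((P[:,:2]*1000).astype(np.float32))
    if s[0]<s[1]: a+=90
    a=(a+90)%180-90
    e=np.array([[np.cos(np.radians(a)),np.sin(np.radians(a))],[-np.sin(np.radians(a)),np.cos(np.radians(a))]])
    q=P[:,:2]@e.T;lo,hi=np.percentile(q,[.7,99.3],axis=0)
    return np.round((lo+hi)/2@e*1000,1),round(a,1),np.round((hi-lo)*1000,1),np.round(zt*1000,1),len(P)
E
python3 - <<'E'
from h import *
for n in("top","side"):
    p=dict(np.load(n+".npz"));W=cloud(p)
    for t,xy,rad,z0,z1 in[("LN",(.375,.258),.1,.026,.045),("SP",(.588,.311),.06,.026,.045),("SN",(.583,-.334),.06,.026,.045),("LP",(.387,-.254),.1,.026,.045),("wall",(.545,.01),.13,.044,.06),("jar",(.516,-.183),.05,.05,.08),("watch",(.51,.187),.05,.03,.09),("rod",(.53,.09),.05,.08,.12)]:
        try: print(n,t,rect(W,xy,rad,z0,z1))
        except Exception as e: print(n,t,"-")
p=dict(np.load("top.npz"));F=p["frame"]
a=cv2.resize(F[200:350,120:280],None,fx=2.4,fy=2.4,interpolation=2);b=cv2.resize(F[200:350,350:510],None,fx=2.4,fy=2.4,interpolation=2)
cv2.imwrite("pics/crop.png",np.hstack([a,b])[:,:,::-1])
E
```

```text
top LN (array([370.8, 264.4]), -62.1, array([118.6,  43.3]), np.float64(36.7), 777)
top SP (array([576.6, 309.5]), 32.5, array([57.5, 44.2]), np.float64(36.4), 409)
top SN (array([ 579. , -340.7]), -63.1, array([57.8, 43.6]), np.float64(36.6), 336)
top LP (array([ 385.5, -264. ]), 42.4, array([118.7,  43.8]), np.float64(36.8), 835)
top wall (array([552.9, -20.2]), -81.6, array([117.8,  43.4]), np.float64(52.5), 820)
top jar (array([ 513.9, -180.9]), 90.0, array([46.5, 44.8]), np.float64(70.3), 293)
top watch (array([519.2, 183.4]), -14.1, array([38.6, 39. ]), np.float64(65.7), 197)
top rod (array([537.7,  88.6]), -88.8, array([9.9, 9.4]), np.float64(110.4), 19)
side LN (array([371.5, 264.7]), -62.0, array([120.3,  44.8]), np.float64(36.4), 1392)
side SP (array([577.6, 310.3]), 31.8, array([57.2, 44.7]), np.float64(36.1), 774)
side SN (array([ 579.3, -339.5]), -61.4, array([63.7, 44.4]), np.float64(36.2), 194)
side LP (array([ 385.8, -263.7]), 42.8, array([121.3,  46.4]), np.float64(36.7), 470)
side wall (array([549.1,  10.6]), -81.6, array([181.2,  43.6]), np.float64(52.7), 853)
side jar (array([ 513.8, -181.8]), -86.8, array([47.9, 44.8]), np.float64(69.6), 201)
side watch (array([518.9, 188.6]), -0.1, array([43.7, 36.6]), np.float64(58.2), 224)
side rod (array([538. ,  91.8]), 1.2, array([10.2,  6.8]), np.float64(98.8), 41)
```

View pics/crop.png

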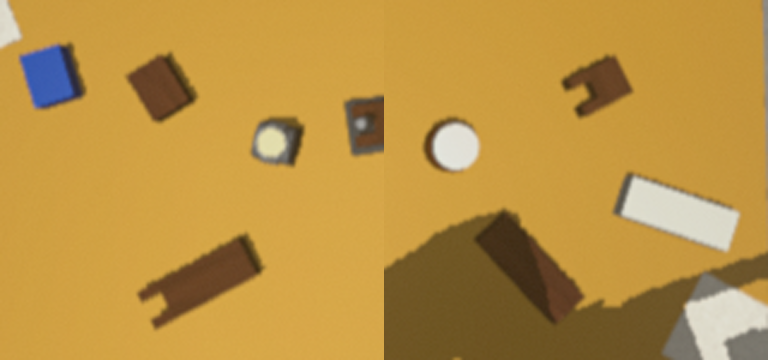

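Both cameras agree to about 1 mm. The crop shows the dark short plain block at left (162,87), next to the blue one at (50,75). It also shows the dark long plain block at (530,265), next to the white one at (680,212). I'll use the dark ones.

The wall centre is at (0.5486, 0.0105) with heading 98.4°, and both notches point towards +y.

```bash
cat >> h.py <<'E'
def pose():
    s=sensors.state();M=R(s["tool_rot"]);return np.array([*s["tool_pos"]*1000,np.degrees(np.arctan2(M[1,0],M[0,0]))])
def chain(*T):
    """print tool-frame shift (cm) and turn (deg) from the present pose through targets x,y,z mm, heading deg"""
    c=pose();print("at",np.round(c,2))
    for t in T:
        t=np.array(t,float);h=np.radians(c[3]);d=(t-c)[:3]/10
        print(t,"->",np.round([d[0]*np.cos(h)+d[1]*np.sin(h),d[0]*np.sin(h)-d[1]*np.cos(h),-d[2]],2),"turn",round((c[3]-t[3]+180)%360-180,2),"rows>=",round(np.linalg.norm(d)/6.25,1));c=t
def wallpt(x,y=0):
    h=np.radians(98.4);return np.array([548.6+x*np.cos(h)-y*np.sin(h),10.5+x*np.sin(h)+y*np.cos(h)])
E
python3 - <<'E'
from h import *
chain((450,-80,200,72),(371,264.5,160,118),(371,264.5,5,118))
for x in(31,-62,62,-31):print(x,wallpt(x))
E
```

```text
at [ 260.85 -540.31  186.23   25.77]
[450. -80. 200.  72.] -> [ 37.05 -33.23  -1.38] turn -46.23 rows>= 8.0
[371.  264.5 160.  118. ] -> [ 30.32 -18.16   4.  ] turn -46.0 rows>= 5.7
[371.  264.5   5.  118. ] -> [ 0.   0.  15.5] turn 0.0 rows>= 2.5
31 [544.07142611  41.16744232]
-62 [557.65714777 -50.83488464]
62 [539.54285223  71.83488464]
-31 [553.12857389 -20.16744232]
```

```bash
python3 -m jog '[[[37,-33.2,-1.4],-46,-1],[[37,-33.2,-1.4],-46,-1],[[37,-33.2,-1.4],-46,-1],[[37,-33.2,-1.4],-46,-1],[[37,-33.2,-1.4],-46,-1],[[37,-33.2,-1.4],-46,-1],[[37,-33.2,-1.4],-46,-1],[[37,-33.2,-1.4],-46,-1]]'; python3 -m jog '[[[30.3,-18.2,4],-46,-1],[[30.3,-18.2,4],-46,-1],[[30.3,-18.2,4],-46,-1],[[30.3,-18.2,4],-46,-1],[[30.3,-18.2,4],-46,-1],[[30.3,-18.2,4],-46,-1],[[30.3,-18.2,4],-46,-1],[[30.3,-18.2,4],-46,-1]]'
python3 - <<'E'
from h import *
p=imaging.grab_frame("wrist");save(p,"w1")
for a in ("cx","cy","fovy","eye"):print(a,p[a])
W=wcloud(p);print(rect(W,(.371,.2645),.1,.026,.045))
p=imaging.grab_frame("top");np.savez("top2",**p);W=cloud(p);print("LP",rect(W,(.387,-.254),.1,.026,.045),"SN",rect(W,(.583,-.334),.06,.026,.045))
chain((371,264.5,5,118))
E
```

```text
time_s: 2.35
tool_pos: [0.4504, -0.0785, 0.2007]
tool_rot: [0.0, 0.81, 0.586, 0.0]
force: [0.7, -0.4, -0.1]
gripper_width: 1.001
grip_force: 0.0
time_s: 3.35
tool_pos: [0.3716, 0.2638, 0.1603]
tool_rot: [0.0, 0.516, 0.856, -0.0]
force: [0.3, 1.3, -0.1]
gripper_width: 0.999
grip_force: 0.0
cx 314.34067227342223
cy 237.30490106751074
fovy 65.70646984690485
eye [0.33641491 0.33044638 0.35882928]
(array([371.5, 265.4]), -62.2, array([117.8,  43.9]), np.float64(36.0), 5886)
LP (array([ 385.1, -264.2]), 43.1, array([118.7,  43.8]), np.float64(36.7), 833) SN (array([ 578.5, -340.1]), -63.4, array([58.4, 43.6]), np.float64(36.4), 338)
at [371.97 263.21 160.42 117.7 ]
[371.  264.5   5.  118. ] -> [ 0.16 -0.03 15.54] turn -0.3 rows>= 2.5
```

View pics/w1.png

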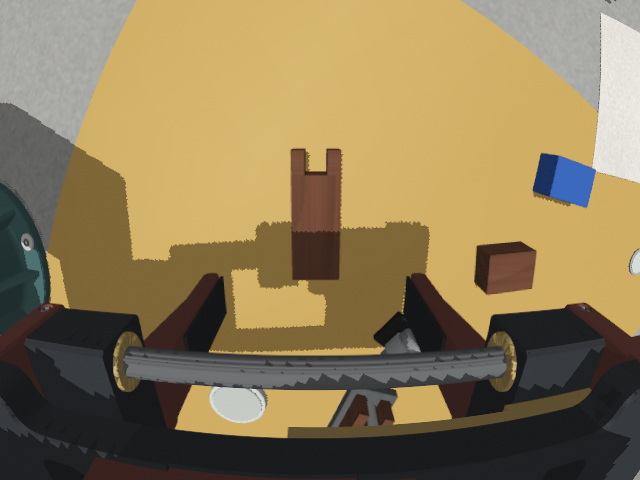

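The wrist view shows the long notched block at (316,215), centred between the fingers with its notch ahead towards tool +x. All three cameras agree, so I'll grasp it.

```bash
python3 -m jog '[[[0.05,0,5],0,-1],[[0.1,0,10],0,-1],[[0.1,0,14],0,-1],[[0.1,0,15.5],0,-1],[[0.1,0,15.5],0,-1],[[0.1,0,15.5],0,0.3],[[0.1,0,15.5],0,1],[[0.1,0,15.5],0,1]]';python3 -m jog '[[[0,0,0],0,1],[[0,0,0],0,1],[[0,0,0],0,1]]'
python3 - <<'E'
from h import *
print(np.mean([pose() for i in range(5)],0))
chain((371.2,264.9,160,118),(544.1,41.2,160,98.4))
E
```

```text
time_s: 4.45
tool_pos: [0.3718, 0.2654, 0.0061]
tool_rot: [0.0, 0.517, 0.856, 0.001]
force: [-0.7, 1.4, -1.1]
gripper_width: 0.694
grip_force: 0.0
time_s: 4.82
tool_pos: [0.3711, 0.2652, 0.0053]
tool_rot: [-0.0, 0.517, 0.856, 0.0]
force: [0.2, -0.8, 0.0]
gripper_width: 0.354
grip_force: 0.0
[371.13181653 265.19754983   5.3271964  117.77411556]
at [371.13 265.2    5.33 117.77]
[371.2 264.9 160.  118. ] -> [-3.000e-02 -1.000e-02 -1.547e+01] turn -0.23 rows>= 2.5
[544.1  41.2 160.   98.4] -> [-27.87   4.76  -0.  ] turn 19.6 rows>= 4.5
```

Opening of 0.354 is below the 0.5 I expect for a 44 mm block, with no grip force. I'll check.

Run:
```python
from h import *
p=imaging.grab_frame("wrist");save(p,"w2");s=sensors.state();print(s["gripper_width"],s["grip_force"],s["q"])
p=imaging.grab_frame("side");W=cloud(p);print(rect(W,(.371,.2645),.1,.026,.045))
```

```text
0.3121328551152675 0.0 [ 4.68788105e-01  4.22987603e-01  2.00238644e+00  1.64195341e-04
  7.16299271e-01 -1.61678772e-02]
(array([371.4, 265.1]), -61.7, array([119.2,  44.8]), np.float64(36.3), 1072)
```

View pics/w2.png

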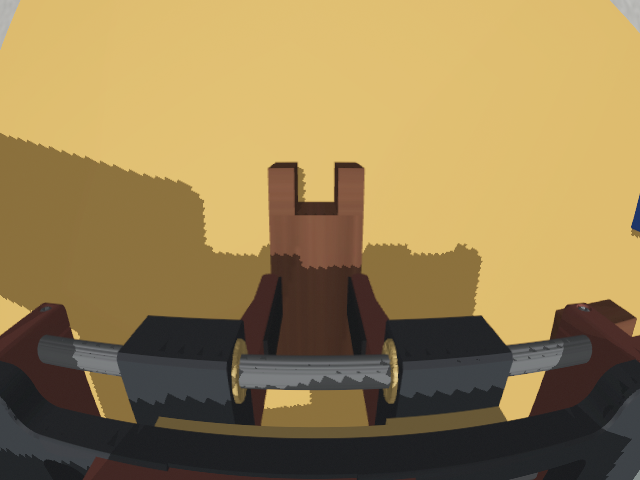

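The fingers (at 265 and 370, row 330) sit on both sides of the block and are almost touching it, so the reading isn't linear. I'll keep closing.

```bash
python3 -m jog '[[[0,0,0],0,1],[[0,0,0],0,1],[[0,0,0],0,1],[[0,0,0],0,1]]'
python3 - <<'E'
from h import *
p=imaging.grab_frame("side");W=cloud(p);print(rect(W,(.371,.2645),.1,.026,.045))
chain((371.2,264.9,160,118),(544.1,41.2,160,98.4))
E
```

```text
time_s: 5.42
tool_pos: [0.3711, 0.2652, 0.0053]
tool_rot: [-0.0, 0.517, 0.856, 0.0]
force: [0.8, 0.6, -0.1]
gripper_width: 0.001
grip_force: 0.0
(array([371.5, 265. ]), -62.4, array([119.5,  44.7]), np.float64(36.4), 1131)
at [371.13 265.16   5.28 117.77]
[371.2 264.9 160.  118. ] -> [-3.000e-02 -1.000e-02 -1.547e+01] turn -0.23 rows>= 2.5
[544.1  41.2 160.   98.4] -> [-27.87   4.76  -0.  ] turn 19.6 rows>= 4.5
```

The gripper has shut fully with nothing in it and the block hasn't moved. I'll look from the side.

Run:
```python
from h import *
p=imaging.grab_frame("side");cv2.imwrite("pics/s2.png",cv2.resize(p["frame"][200:440,330:570],None,fx=2.5,fy=2.5)[:,:,::-1])
p=imaging.grab_frame("wrist");W=wcloud(p);save(p,"w3")
for r in range(200,400,20):print(r,np.round(W[r,316]*1000))
print({k:np.round(v,2) for k,v in sensors.state().items()})
```

```text
200 [354. 300.   2.]
220 [355. 297.  36.]
240 [360. 289.  36.]
260 [364. 280.  36.]
280 [367. 274.  46.]
300 [367. 274.  67.]
320 [367. 274.  84.]
340 [367. 274.  98.]
360 [358. 290. 136.]
380 [360. 288. 140.]
{'time_s': np.float64(5.58), 'q': array([ 0.47,  0.42,  2.  ,  0.  ,  0.72, -0.02]), 'dq': array([ 0.,  0., -0.,  0., -0., -0.]), 'effort': array([ 0.000e+00, -4.275e+01, -1.422e+01,  5.000e-02,  2.000e-02,
        0.000e+00]), 'tool_pos': array([0.37, 0.27, 0.01]), 'tool_rot': array([-0.  ,  0.52,  0.86,  0.  ]), 'force': array([-0.25, -1.  ,  0.23]), 'ft_torque': array([ 0.06, -0.05,  0.01]), 'grip_force': np.float64(0.0), 'gripper_width': np.float64(0.0)}
```

View pics/s2.png

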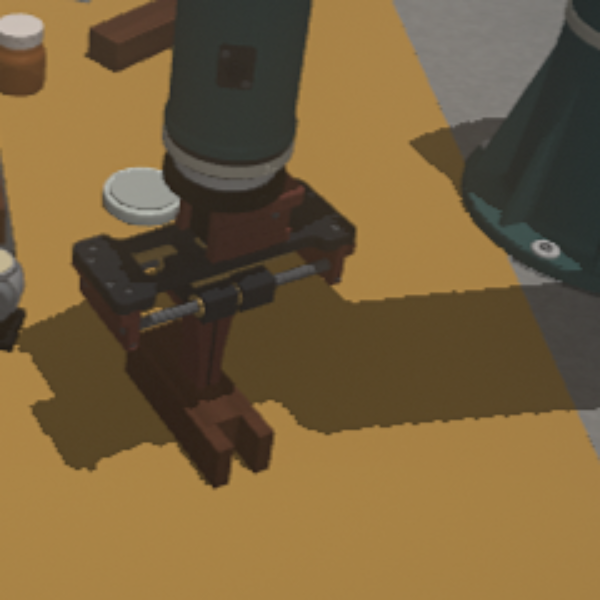

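The fingers have shut just above the block's top although the TCP reads z = 5 mm, so the real tips stand higher than reported. I'll measure where they are.

Run:
```python
from h import *
print({k:getattr(robot,k) for k in dir(robot) if not k.startswith("_")})
p=imaging.grab_frame("wrist");W=wcloud(p)
for r in range(258,284,2):print(r,np.round(W[r,[300,308,316,324,332]]*1000).tolist())
for n in("side","top"):
    p=imaging.grab_frame(n);W=cloud(p);d=np.hypot(W[...,0]-.371,W[...,1]-.265)
    z=W[...,2][(d<.018)&(W[...,2]>.037)&(W[...,2]<.12)]*1000;print(n,np.round(np.sort(z)[:20]),len(z))
```

```text
{'PlanningError': <class 'workcell.PlanningError'>, 'grasp_offset': 0.0187}
258 [[357.0, 277.0, 35.0], [360.0, 279.0, 36.0], [364.0, 280.0, 35.0], [367.0, 283.0, 37.0], [371.0, 284.0, 36.0]]
260 [[358.0, 276.0, 34.0], [361.0, 278.0, 36.0], [364.0, 280.0, 36.0], [368.0, 282.0, 37.0], [371.0, 283.0, 36.0]]
262 [[358.0, 275.0, 37.0], [361.0, 277.0, 36.0], [365.0, 279.0, 36.0], [368.0, 280.0, 36.0], [371.0, 283.0, 37.0]]
264 [[358.0, 274.0, 36.0], [362.0, 276.0, 36.0], [365.0, 278.0, 36.0], [369.0, 280.0, 36.0], [336.0, 332.0, 204.0]]
266 [[359.0, 274.0, 37.0], [362.0, 275.0, 36.0], [366.0, 277.0, 35.0], [369.0, 279.0, 36.0], [372.0, 281.0, 36.0]]
268 [[359.0, 272.0, 36.0], [363.0, 274.0, 36.0], [366.0, 276.0, 35.0], [370.0, 278.0, 36.0], [373.0, 280.0, 37.0]]
270 [[360.0, 272.0, 37.0], [363.0, 274.0, 37.0], [367.0, 275.0, 36.0], [370.0, 277.0, 37.0], [374.0, 279.0, 36.0]]
272 [[360.0, 270.0, 36.0], [364.0, 272.0, 36.0], [367.0, 274.0, 36.0], [371.0, 276.0, 36.0], [374.0, 278.0, 37.0]]
274 [[360.0, 272.0, 43.0], [364.0, 272.0, 37.0], [368.0, 273.0, 36.0], [370.0, 277.0, 43.0], [375.0, 277.0, 36.0]]
276 [[360.0, 272.0, 45.0], [363.0, 274.0, 45.0], [368.0, 272.0, 36.0], [370.0, 277.0, 45.0], [373.0, 279.0, 44.0]]
278 [[360.0, 272.0, 47.0], [363.0, 274.0, 47.0], [367.0, 274.0, 44.0], [370.0, 277.0, 48.0], [373.0, 279.0, 47.0]]
280 [[360.0, 272.0, 50.0], [363.0, 274.0, 49.0], [367.0, 274.0, 45.0], [369.0, 277.0, 50.0], [373.0, 279.0, 51.0]]
282 [[360.0, 272.0, 52.0], [363.0, 274.0, 51.0], [367.0, 274.0, 49.0], [369.0, 277.0, 53.0], [373.0, 279.0, 53.0]]
side [37. 37. 37. 37. 37. 37. 37. 37. 37. 37. 37. 37. 37. 37. 37. 37. 37. 37.
 37. 37.] 502
top [38. 39. 39. 41.] 4
```

The fingers' front face is where it should be laterally, but their lower end sits at about z = 37–40 mm. I'll lift and measure the tip height with the side camera.

```bash
python3 -m jog '[[[0,0,-3],0,1],[[0,0,-7],0,1],[[0,0,-7],0,1],[[0,0,-7],0,1]]'
python3 - <<'E'
from h import *
print(pose())
for n in("side","wrist"):
    p=imaging.grab_frame(n);W=wcloud(p) if n=="wrist" else cloud(p);print(n,p["eye"]);d=np.hypot(W[...,0]-.371,W[...,1]-.265)
    m=(d<.025)&(W[...,2]>.045)&(W[...,2]<.2);z=np.sort(W[...,2][m])*1000;print(n,np.round(z[[0,5,10,20,40]]),len(z))
    q=W[m];q=q[q[:,2]<z[30]/1000];print(np.round(q.mean(0)*1000))
E
```

```text
time_s: 6.22
tool_pos: [0.3709, 0.265, 0.075]
tool_rot: [-0.0, 0.517, 0.856, -0.0]
force: [-0.3, -0.3, -0.2]
gripper_width: 0.005
grip_force: 0.0
[370.88689594 265.0409093   75.01321569 117.76961656]
side [0.47637647 0.90594015 0.6719038 ]
side [111. 114. 115. 117. 119.] 545
[369. 272. 115.]
wrist [0.33549761 0.33143311 0.27307472]
wrist [110. 111. 111. 112. 113.] 2624
[366. 275. 111.]
```

The shut tips read about 110 mm in both cameras while the TCP reports 75 mm, so true z is the reported z plus 35 mm. I'll open, check that the open tips show the same offset, then go lower.

```bash
python3 -m jog '[[[0,0,1],0,-1],[[0,0,2],0,-1],[[0,0,2],0,-1],[[0,0,2],0,-1],[[0,0,2],0,-1],[[0,0,2],0,-1],[[0,0,2],0,-1],[[0,0,2],0,-1]]'
python3 - <<'E'
from h import *
c=pose();print(c);h=np.radians(c[3])
p=imaging.grab_frame("wrist");W=wcloud(p)
dx,dy=W[...,0]*1000-c[0],W[...,1]*1000-c[1];a=dx*np.cos(h)+dy*np.sin(h);b=dx*np.sin(h)-dy*np.cos(h)
for s in(1,-1):
    m=(abs(a-10)<6)&(s*b>35)&(s*b<66)&(W[...,2]>.05)&(W[...,2]<.15);z=np.sort(W[...,2][m]*1000)
    print(s,len(z),np.round(z[[0,5,10,20]]) if len(z)>20 else z,np.round(np.percentile(b[m],[2,98])),np.median(a[m]))
p=imaging.grab_frame("side");W=cloud(p);print(rect(W,(.371,.2645),.1,.026,.045))
E
```

```text
time_s: 7.32
tool_pos: [0.3712, 0.2652, 0.0554]
tool_rot: [0.0, 0.517, 0.856, 0.0]
force: [-0.1, 0.1, -0.0]
gripper_width: 0.877
grip_force: 0.0
[371.21748446 265.23225754  55.42623865 117.7704622 ]
1 2222 [91. 92. 92. 93.] [38. 50.] 10.9225167091586
-1 2241 [91. 92. 92. 93.] [-50. -38.] 10.877442031705549
(array([371.2, 265.2]), -61.9, array([119.3,  45.2]), np.float64(36.4), 1325)
```

The open tips also stand 35 mm above the reported TCP, so the offset is constant. I'll apply it.

```bash
python3 -m jog '[[[0,0,4],0,-1],[[0,0,7],0,-1],[[0,0,8.3],0,-1],[[0,0,8.3],0,1],[[0,0,8.3],0,1],[[0,0,8.3],0,1],[[0,0,8.3],0,1],[[0,0,8.3],0,1]]';python3 -m jog '[[[0,0,0],0,1],[[0,0,0],0,1],[[0,0,0],0,1]]'
python3 - <<'E'
from h import *
chain((371.2,264.9,125,118),(544.1,41.2,125,98.4))
p=imaging.grab_frame("side");W=cloud(p);print(rect(W,(.371,.2645),.1,.026,.045))
E
```

```text
time_s: 8.43
tool_pos: [0.3715, 0.2654, -0.0273]
tool_rot: [0.0, 0.517, 0.856, 0.0]
force: [-0.5, -0.1, 4.7]
gripper_width: 0.497
grip_force: 30.0
time_s: 8.8
tool_pos: [0.3715, 0.2654, -0.0273]
tool_rot: [0.0, 0.517, 0.856, 0.0]
force: [-0.2, -0.4, 6.4]
gripper_width: 0.503
grip_force: 30.0
at [371.51 265.38 -27.26 117.78]
[371.2 264.9 125.  118. ] -> [ -0.03  -0.05 -15.23] turn -0.22 rows>= 2.4
[544.1  41.2 125.   98.4] -> [-27.87   4.76  -0.  ] turn 19.6 rows>= 4.5
(array([358.8, 284.5]), -51.2, array([77.4, 59.2]), np.float64(36.5), 961)
```

It's gripped: 44 mm opening, 30 N. With the block resting on the bench the tool reads −27.3 mm, so course 2 is at tool z ≈ 24.7 and course 3 at ≈ 60.7. Next I'll lift and carry it.

```bash
python3 -m jog '[[[0,0,-2],0,1],[[0,0,-7],0,1],[[0,0,-12],0,1],[[0,0,-15.2],0,1],[[0,0,-15.2],0,1]]'; python3 -m jog '[[[-4,0.7,0],3,1],[[-9,1.6,0],7,1],[[-14,2.4,0],10,1],[[-19,3.2,0],13,1],[[-24,4,0],16.5,1],[[-27.9,4.8,0],19.4,1],[[-27.9,4.8,0],19.4,1],[[-27.9,4.8,0],19.4,1]]'
python3 - <<'E'
from h import *
x,y=wallpt(31);chain((x,y,35,98.4),(x,y,24.7,98.4))
p=imaging.grab_frame("wrist");W=wcloud(p);save(p,"w4");print(rect(W,(.546,.06),.15,.165,.2))
p=imaging.grab_frame("side");W=cloud(p);print(rect(W,(.546,.041),.15,.165,.2),rect(W,(.546,.041),.15,.045,.058))
E
```

```text
time_s: 9.48
tool_pos: [0.3728, 0.2661, 0.1264]
tool_rot: [0.001, 0.517, 0.856, 0.002]
force: [-0.0, 0.9, -1.0]
gripper_width: 0.501
grip_force: 30.0
time_s: 10.48
tool_pos: [0.5417, 0.041, 0.1225]
tool_rot: [-0.002, 0.654, 0.757, -0.001]
force: [0.4, 0.9, -1.5]
gripper_width: 0.5
grip_force: 30.0
at [541.73  41.   122.49  98.37]
[544.07142611  41.16744232  35.          98.4       ] -> [-0.02  0.23  8.75] turn -0.03 rows>= 1.4
[544.07142611  41.16744232  24.7         98.4       ] -> [0.   0.   1.03] turn 0.0 rows>= 0.2
(array([538.7,  62.9]), -81.7, array([75.4, 55.7]), np.float64(185.8), 18448)
(array([541. ,  41.5]), -80.7, array([121.8,  59.6]), np.float64(186.4), 742) (array([548.7,  12.9]), -81.6, array([178.4,  43.7]), np.float64(52.7), 799)
```

```bash
python3 -m jog '[[[0,0,0],0,1],[[0,0,0.5],0,1],[[0,0,0.5],0,1]]'
python3 - <<'E'
from h import *
x,y=wallpt(31);chain((x,y,35,98.4))
E
```

```text
time_s: 10.95
tool_pos: [0.5431, 0.041, 0.1189]
tool_rot: [-0.0, 0.653, 0.757, -0.0]
force: [-0.5, -0.5, -1.7]
gripper_width: 0.503
grip_force: 30.0
at [543.08  41.04 118.89  98.4 ]
[544.07142611  41.16744232  35.          98.4       ] -> [-0.    0.1   8.39] turn 0.0 rows>= 1.3
```

```bash
python3 -m jog '[[[0,0.1,0],0,1],[[0,0.1,2.5],0,1],[[0,0.1,5.5],0,1],[[0,0.1,8],0,1],[[0,0.1,8.4],0,1],[[0,0.1,8.4],0,1]]'
python3 - <<'E'
from h import *
x,y=wallpt(31);chain((x,y,24.7,98.4))
p=imaging.grab_frame("top");W=cloud(p);np.savez("top3",**p)
print(rect(W,(x/1000,y/1000),.15,.09,.11))
E
```

```text
time_s: 11.7
tool_pos: [0.545, 0.0408, 0.0356]
tool_rot: [0.0, 0.654, 0.757, 0.0]
force: [-0.5, 0.1, -0.1]
gripper_width: 0.499
grip_force: 30.0
at [544.98  40.79  35.65  98.37]
[544.07142611  41.16744232  24.7         98.4       ] -> [ 0.05 -0.08  1.09] turn -0.03 rows>= 0.2
(array([550.3,  -1.7]), -0.1, array([43.1,  2.4]), np.float64(99.8), 21)
```

```bash
python3 -m jog '[[[0.05,-0.05,0.4],0,1],[[0.05,-0.05,0.8],0,1],[[0.05,-0.05,1],0,1],[[0.05,-0.05,1.05],0,1],[[0.05,-0.05,1.05],0,1]]'
python3 - <<'E'
from h import *
x,y=wallpt(31);chain((x,y,24.7,98.4))
p=imaging.grab_frame("wrist");W=wcloud(p);save(p,"w5")
h=np.radians(98.4);dx,dy=W[...,0]*1000-548.6,W[...,1]*1000-10.5;a=dx*np.cos(h)+dy*np.sin(h);b=-dx*np.sin(h)+dy*np.cos(h);z=W[...,2]*1000
for lo,hi,nm in((84,92,"block"),(48,56,"course1")):
    m=(z>lo)&(z<hi)&(a>55)&(a<110)&(abs(b)<35);print(nm,m.sum(),"z",np.median(z[m]),"a",np.percentile(a[m],[1,99]),"b",np.percentile(b[m],[1,99]))
E
```

```text
time_s: 12.38
tool_pos: [0.5441, 0.0413, 0.0248]
tool_rot: [0.0, 0.654, 0.757, 0.0]
force: [0.4, 0.3, -0.9]
gripper_width: 0.5
grip_force: 30.0
at [544.13  41.26  24.81  98.37]
[544.07142611  41.16744232  24.7         98.4       ] -> [-0.01 -0.01  0.01] turn -0.03 rows>= 0.0
block 7969 z 88.1116562145211 a [55.30647037 90.99583329] b [-21.69177531  21.77128743]
course1 350 z 52.568360259170845 a [69.19958845 91.37793655] b [-21.58458024  20.71194293]
```

View pics/w5.png

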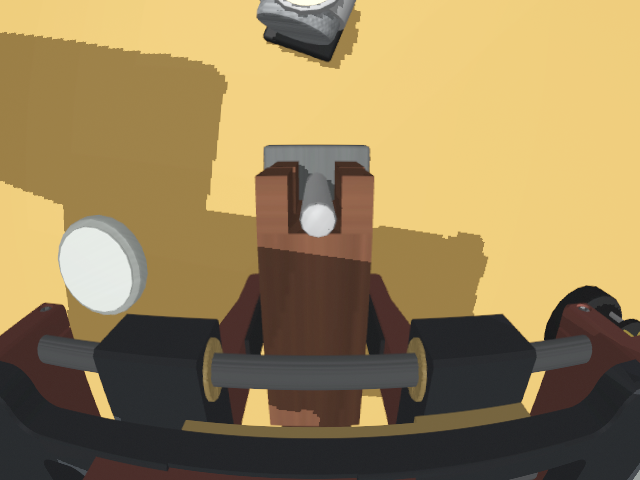

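The notch is round the rod at (318,215). The block's end and faces lie flush with the first course, and the heights match at 88.1 and 52.6 mm. I'll settle it, release it and go to the short plain block.

```bash
python3 -m jog '[[[0,0,0.03],0,1],[[0,0,0.03],0,-0.4],[[0,0,0.03],0,-0.4],[[0,0,0],0,-0.4],[[0,0,-3],0,-0.4],[[0,0,-7],0,-0.4],[[0,0,-10],0,-0.4],[[0,0,-10],0,-0.4]]'
python3 - <<'E'
from h import *
chain((577,310,100,32.3),(577,310,-26.5,32.3))
p=imaging.grab_frame("side");W=cloud(p);print(rect(W,(.544,.041),.1,.08,.096))
E
```

```text
time_s: 13.42
tool_pos: [0.5462, 0.0412, 0.1271]
tool_rot: [0.002, 0.654, 0.757, 0.002]
force: [-0.1, 0.4, 0.2]
gripper_width: 0.701
grip_force: 0.0
at [546.19  41.17 127.11  98.37]
[577.  310.  100.   32.3] -> [26.15  6.96  2.71] turn 66.07 rows>= 4.4
[577.  310.  -26.5  32.3] -> [ 0.    0.   12.65] turn 0.0 rows>= 2.0
(array([543.7,  41.1]), -81.7, array([121.6,  43.5]), np.float64(88.6), 662)
```

```bash
python3 -m jog '[[[5,1.4,0],10,-0.4],[[10,2.7,0],20,-0.4],[[15.5,4.2,0.5],30,-0.4],[[21,5.7,1.5],40,-0.4],[[26.1,7.1,2.5],50,-0.4],[[26.1,7.1,2.5],60,-0.4],[[26.1,7.1,2.5],66,-0.4],[[26.1,7.1,2.5],66,-0.4]]'; python3 -m jog '[[[0,0,0],0,-0.4],[[0,0,0],0,-0.4]]'
python3 - <<'E'
from h import *
p=imaging.grab_frame("wrist");W=wcloud(p);r=rect(W,(.577,.310),.06,.026,.045);print(r)
chain((577,310,-26.5,32.3),(*r[0],-26.5,r[1]))
E
```

```text
time_s: 14.48
tool_pos: [0.575, 0.3095, 0.0978]
tool_rot: [0.0, 0.96, 0.279, -0.002]
force: [-0.3, -0.4, 0.2]
gripper_width: 0.696
grip_force: 0.0
time_s: 14.72
tool_pos: [0.5761, 0.3095, 0.0994]
tool_rot: [-0.0, 0.96, 0.279, -0.0]
force: [-0.5, -0.2, 0.1]
gripper_width: 0.698
grip_force: 0.0
(array([578.8, 310.8]), 31.9, array([57., 43.]), np.float64(36.1), 4547)
at [576.24 309.55  99.65  32.4 ]
[577.  310.  -26.5  32.3] -> [ 0.09  0.   12.61] turn 0.1 rows>= 2.0
[578.8 310.8 -26.5  31.9] -> [ 0.19  0.03 -0.  ] turn 0.4 rows>= 0.0
```

```bash
python3 -m jog '[[[0.15,0,4],0.3,-0.4],[[0.15,0,8],0.3,-0.4],[[0.15,0,11.5],0.3,-0.4],[[0.15,0,12.6],0.3,-0.4],[[0.15,0,12.6],0.3,1],[[0.15,0,12.6],0.3,1],[[0.15,0,12.6],0.3,1],[[0.15,0,12.6],0.3,1]]'
python3 - <<'E'
from h import *
c=pose();h=np.radians(c[3])
p=imaging.grab_frame("wrist");W=wcloud(p)
dx,dy=W[...,0]*1000-c[0],W[...,1]*1000-c[1];a=dx*np.cos(h)+dy*np.sin(h);b=dx*np.sin(h)-dy*np.cos(h);z=W[...,2]*1000
m=(z>33)&(z<39)&(a>10)&(a<50)&(abs(b)<30);print("front end at",np.percentile(a[m],[98,99,99.7]),np.percentile(b[m],[1,99]))
x,y=wallpt(-62);chain((577.5,310,100,32.3),(x,y,100,98.4),(x,y,35,98.4))
E
```

```text
time_s: 15.78
tool_pos: [0.5788, 0.3112, -0.0246]
tool_rot: [-0.0, 0.961, 0.276, 0.001]
force: [-0.3, -0.1, 5.7]
gripper_width: 0.502
grip_force: 30.0
front end at [27.84188025 27.96733597 28.25564452] [-26.538672    26.19849918]
at [578.87 311.15 -24.6   32.07]
[577.5 310.  100.   32.3] -> [ -0.18   0.03 -12.46] turn -0.23 rows>= 2.0
[557.65714777 -50.83488464 100.          98.4       ] -> [-20.96  29.44  -0.  ] turn -66.1 rows>= 5.8
[557.65714777 -50.83488464  35.          98.4       ] -> [0.  0.  6.5] turn 0.0 rows>= 1.0
```

```bash
python3 -m jog '[[[0,0,0],0,1],[[0,0,0],0,1],[[0,0,0],0,1]]'; python3 -m jog '[[[-0.1,0,-2],0,1],[[-0.2,0,-7],0,1],[[-0.2,0,-12.5],0,1],[[-0.2,0,-15.5],0,1],[[-0.2,0,-15.5],0,1]]'; python3 -m jog '[[[-3.5,4.9,0],-10,1],[[-7,9.8,0],-20,1],[[-10.5,14.7,0],-30,1],[[-14,19.6,0],-40,1],[[-17.5,24.5,0],-50,1],[[-20.9,29.4,0],-60,1],[[-20.9,29.4,0],-66,1],[[-20.9,29.4,0],-66,1]]'; python3 -m jog '[[[0,0,0],0,1],[[0,0,0],0,1],[[0,0,0],0,1]]'
python3 - <<'E'
from h import *
x,y=wallpt(-62);chain((x,y,35,98.4))
p=imaging.grab_frame("side");W=cloud(p);print(rect(W,(x/1000,y/1000),.1,.16,.21))
E
```

```text
time_s: 16.2
tool_pos: [0.5789, 0.3111, -0.0246]
tool_rot: [-0.0, 0.961, 0.276, 0.001]
force: [-1.1, -0.0, 6.3]
gripper_width: 0.5
grip_force: 30.0
time_s: 16.82
tool_pos: [0.578, 0.3105, 0.1329]
tool_rot: [-0.0, 0.961, 0.276, 0.003]
force: [0.2, 0.3, -1.4]
gripper_width: 0.499
grip_force: 30.0
time_s: 17.82
tool_pos: [0.5534, -0.0512, 0.1275]
tool_rot: [-0.001, 0.657, 0.754, -0.001]
force: [0.2, 0.4, -1.0]
gripper_width: 0.5
grip_force: 30.0
time_s: 18.2
tool_pos: [0.5548, -0.0498, 0.1287]
tool_rot: [-0.0, 0.655, 0.755, 0.0]
force: [-0.2, -0.7, -0.5]
gripper_width: 0.497
grip_force: 30.0
at [554.84 -49.8  128.69  98.11]
[557.65714777 -50.83488464  35.          98.4       ] -> [-0.14  0.26  9.37] turn -0.29 rows>= 1.5
(array([555.3, -51. ]), -80.7, array([61.4, 60.2]), np.float64(188.8), 384)
```

```bash
python3 -m jog '[[[-0.15,0.25,0.5],-0.3,1],[[-0.15,0.25,3.5],-0.3,1],[[-0.15,0.25,6.5],-0.3,1],[[-0.15,0.25,8.5],-0.3,1],[[-0.15,0.25,9],-0.3,1],[[-0.15,0.25,9],-0.3,1],[[-0.15,0.25,9],-0.3,1]]'
python3 - <<'E'
from h import *
x,y=wallpt(-62);chain((x,y,27.4,98.4))
E
```

```text
time_s: 19.12
tool_pos: [0.5584, -0.0519, 0.0396]
tool_rot: [0.001, 0.654, 0.757, 0.0]
force: [-0.2, -0.5, -1.6]
gripper_width: 0.501
grip_force: 30.0
at [558.44 -51.89  39.63  98.37]
[557.65714777 -50.83488464  27.4         98.4       ] -> [ 0.12 -0.06  1.22] turn -0.03 rows>= 0.2
```

```bash
python3 -m jog '[[[0.1,-0.03,0.3],0,1],[[0.1,-0.03,0.7],0,1],[[0.1,-0.03,1],0,1],[[0.1,-0.03,1.15],0,1],[[0.1,-0.03,1.15],0,1]]'
python3 - <<'E'
from h import *
x,y=wallpt(-62);chain((x,y,27.4,98.4))
h=np.radians(98.4)
for n in("wrist","side","top"):
    p=imaging.grab_frame(n);W=wcloud(p) if n=="wrist" else cloud(p)
    dx,dy=W[...,0]*1000-548.6,W[...,1]*1000-10.5;a=dx*np.cos(h)+dy*np.sin(h);b=-dx*np.sin(h)+dy*np.cos(h);z=W[...,2]*1000
    m=(z>82)&(z<95)&(a<95)&(a>-100)&(abs(b)<21);q=np.histogram(a[m],np.arange(-100,100,2));print(n)
    s=m&(a<-31);g=m&(a>-31)
    for k in(s,g):
        if k.sum()>20:print(k.sum(),np.median(z[k]),np.percentile(a[k],[1,99]),np.percentile(b[k],[1,99]))
E
```

```text
time_s: 19.75
tool_pos: [0.5569, -0.0507, 0.0274]
tool_rot: [-0.0, 0.654, 0.757, -0.0]
force: [-1.5, 0.3, 3.3]
gripper_width: 0.499
grip_force: 30.0
at [556.86 -50.72  27.44  98.37]
[557.65714777 -50.83488464  27.4         98.4       ] -> [-0.02  0.08  0.  ] turn -0.03 rows>= 0.0
wrist
10386 88.04098748831629 [-79.05885946 -33.49154674] [-20.52986404  20.58031874]
27496 88.10578092677115 [-27.85177778  64.77299025] [-20.57205616  20.5425238 ]
side
260 88.90974100079109 [-91.39192153 -33.21643445] [-19.94561121  20.45421481]
609 88.72405522736804 [-28.62617793  90.47247927] [-20.7283047   20.73466065]
top
477 88.60901971127966 [-22.74290513  89.97288323] [-20.43874319  20.51190559]
```

```bash
python3 -m jog '[[[0,0.07,-0.15],0,1],[[0,0.07,-0.15],0,1],[[0,0.07,0],0,1],[[0,0.07,0.02],0,1],[[0,0.07,0.02],0,1]]'
python3 - <<'E'
from h import *
x,y=wallpt(-62);chain((x,y,27.4,98.4))
E
```

```text
time_s: 20.52
tool_pos: [0.5581, -0.0507, 0.0274]
tool_rot: [0.0, 0.654, 0.757, 0.0]
force: [-1.3, 1.2, 5.4]
gripper_width: 0.499
grip_force: 30.0
at [558.08 -50.74  27.42  98.37]
[557.65714777 -50.83488464  27.4         98.4       ] -> [-0.   -0.04  0.  ] turn -0.03 rows>= 0.0
```

```bash
python3 -m jog '[[[0,0,0],0,-0.4],[[0,0,0],0,-0.4],[[0,0,0],0,-0.4],[[0,0,-2],0,-0.4],[[0,0,-6],0,-0.4],[[0,0,-10],0,-0.4],[[0,0,-10],0,-0.4],[[0,0,-10],0,-0.4]]'
python3 - <<'E'
from h import *
chain((580.8,-343.7,100,117.5))
h=np.radians(98.4)
for n in("wrist","side"):
    p=imaging.grab_frame(n);W=wcloud(p) if n=="wrist" else cloud(p)
    dx,dy=W[...,0]*1000-548.6,W[...,1]*1000-10.5;a=dx*np.cos(h)+dy*np.sin(h);b=-dx*np.sin(h)+dy*np.cos(h);z=W[...,2]*1000
    m=(z>82)&(z<95)&(a<95)&(a>-100)&(abs(b)<30);print(n)
    for k in(m&(a<-31),m&(a>-31)):
        if k.sum()>20:print(k.sum(),np.median(z[k]),np.percentile(a[k],[1,99]),np.percentile(b[k],[1,99]))
E
```

```text
time_s: 21.52
tool_pos: [0.5572, -0.0505, 0.1264]
tool_rot: [-0.0, 0.654, 0.757, -0.0]
force: [0.5, -0.6, -0.7]
gripper_width: 0.702
grip_force: 0.0
at [557.19 -50.52 126.41  98.37]
[ 580.8 -343.7  100.   117.5] -> [-29.35  -1.93   2.64] turn -19.13 rows>= 4.7
wrist
5380 88.00578105647054 [-90.52122383 -33.66746717] [-21.54095678  21.25989685]
11784 88.11359893973045 [-27.59373703  89.08758141] [-21.36128716  21.60036433]
side
283 88.71508034874597 [-92.67499699 -31.42898458] [-21.38080591  21.96651949]
638 88.74297273428468 [-28.35927994  90.62781059] [-21.24521013  22.08581088]
```

Course 2 is in place, flush to about 0.5 mm. Next is the short notched block.

```bash
python3 -m jog '[[[-5,-0.3,0],-4,-0.4],[[-10,-0.7,0.5],-8,-0.4],[[-15.5,-1,1],-12,-0.4],[[-21,-1.4,1.5],-16,-0.4],[[-26,-1.7,2.2],-19,-0.4],[[-29.3,-1.9,2.6],-19,-0.4],[[-29.3,-1.9,2.6],-19,-0.4],[[-29.3,-1.9,2.6],-19,-0.4]]';python3 -m jog '[[[0,0,0],0,-0.4],[[0,0,0],0,-0.4],[[0,0,0],0,-0.4]]'
python3 - <<'E'
from h import *
p=imaging.grab_frame("wrist");W=wcloud(p);r=rect(W,(.579,-.340),.06,.026,.045);print(r)
p=imaging.grab_frame("side");print(rect(cloud(p),(.579,-.34),.06,.026,.045))
chain((580.8,-343.7,-27,117.5))
E
```

```text
time_s: 22.62
tool_pos: [0.5808, -0.3419, 0.0998]
tool_rot: [-0.001, 0.52, 0.854, 0.0]
force: [0.3, 0.3, -1.0]
gripper_width: 0.701
grip_force: 0.0
time_s: 23.0
tool_pos: [0.5818, -0.3426, 0.1013]
tool_rot: [0.0, 0.519, 0.855, 0.0]
force: [0.1, -0.2, -0.1]
gripper_width: 0.701
grip_force: 0.0
(array([ 579.8, -340.1]), -63.1, array([57.7, 43.4]), np.float64(36.0), 3805)
(array([ 580.2, -340.4]), -61.7, array([62.7, 45.4]), np.float64(36.3), 188)
at [ 581.81 -342.95  101.27  117.4 ]
[ 580.8 -343.7  -27.   117.5] -> [-0.02 -0.12 12.83] turn -0.1 rows>= 2.1
```

```bash
python3 -m jog '[[[0,-0.05,4],0.3,-0.4],[[0,-0.05,8],0.3,-0.4],[[0,-0.05,11.5],0.3,-0.4],[[0,-0.05,12.8],0.3,-0.4],[[0,-0.05,12.8],0.3,-0.4],[[0,-0.05,12.8],0.3,1],[[0,-0.05,12.8],0.3,1],[[0,-0.05,12.8],0.3,1]]';python3 -m jog '[[[0,0,0],0,1],[[0,0,0],0,1],[[0,0,0],0,1]]'
python3 - <<'E'
from h import *
c=pose();h=np.radians(c[3])
p=imaging.grab_frame("wrist");W=wcloud(p)
dx,dy=W[...,0]*1000-c[0],W[...,1]*1000-c[1];a=dx*np.cos(h)+dy*np.sin(h);b=dx*np.sin(h)-dy*np.cos(h);z=W[...,2]*1000
m=(z>33)&(z<39)&(a>10)&(a<60)&(abs(b)<22);print("front end at",np.percentile(a[m],[98,99,99.7]))
x,y=wallpt(58);chain((c[0],c[1],125,c[3]),(x,y,130,98.4))
E
```

```text
time_s: 24.1
tool_pos: [0.5823, -0.3443, -0.0254]
tool_rot: [0.001, 0.522, 0.853, -0.0]
force: [-0.2, 0.5, 5.9]
gripper_width: 0.502
grip_force: 30.0
time_s: 24.48
tool_pos: [0.5823, -0.3443, -0.0254]
tool_rot: [0.001, 0.522, 0.853, -0.0]
force: [0.2, -0.2, 6.3]
gripper_width: 0.501
grip_force: 30.0
front end at [33.58275404 33.69747271 33.86359876]
at [ 582.3  -344.25  -25.39  117.07]
[ 582.28632202 -344.2819948   125.          117.07030305] -> [ -0.    -0.   -15.04] turn 0.0 rows>= 2.4
[540.12718434  67.87779531 130.          98.4       ] -> [38.62 15.   -0.5 ] turn 18.67 rows>= 6.6
```

```bash
python3 -m jog '[[[0,0,-2],0,1],[[0,0,-7],0,1],[[0,0,-12],0,1],[[0,0,-15.5],0,1],[[0,0,-15.5],0,1]]'; python3 -m jog '[[[5,2,0],3,1],[[10.5,4.1,0],6,1],[[16,6.2,0],9,1],[[21.5,8.4,0],12,1],[[27,10.5,0],15,1],[[32.5,12.6,0],18,1],[[36.5,14.2,0],18.7,1],[[38.5,15,0],18.7,1]]'; python3 -m jog '[[[0,0,0],0,1],[[0,0,0],0,1],[[0,0,0],0,1],[[0,0,0],0,1]]'
python3 - <<'E'
from h import *
x,y=wallpt(57);chain((x,y,75,98.4))
E
```

```text
time_s: 25.15
tool_pos: [0.5835, -0.3451, 0.1328]
tool_rot: [0.004, 0.522, 0.853, -0.0]
force: [0.3, 0.2, -1.2]
gripper_width: 0.498
grip_force: 30.0
time_s: 26.15
tool_pos: [0.5376, 0.0699, 0.127]
tool_rot: [-0.001, 0.653, 0.757, -0.001]
force: [0.1, 0.5, -0.1]
gripper_width: 0.499
grip_force: 30.0
time_s: 26.65
tool_pos: [0.5397, 0.0667, 0.128]
tool_rot: [-0.0, 0.654, 0.756, -0.0]
force: [0.7, -0.4, -0.8]
gripper_width: 0.5
grip_force: 30.0
at [539.68  66.66 128.    98.3 ]
[540.27326737  66.88852298  75.          98.4       ] -> [0.01 0.06 5.3 ] turn -0.1 rows>= 0.8
```

```bash
python3 -m jog '[[[0,0.03,0.5],0,1],[[0,0.03,2],0,1],[[0,0.03,3.5],0,1],[[0,0.03,5],0,1],[[0,0.03,5.6],0,1],[[0,0.03,5.6],0,1],[[0,0.03,5.6],0,1],[[0,0.03,5.6],0,1]]'
python3 - <<'E'
from h import *
x,y=wallpt(57);chain((x,y,62.6,98.4))
h=np.radians(98.4)
for n in("wrist","side"):
    p=imaging.grab_frame(n);W=wcloud(p) if n=="wrist" else cloud(p)
    if n=="wrist":save(p,"w6")
    dx,dy=W[...,0]*1000-548.6,W[...,1]*1000-10.5;a=dx*np.cos(h)+dy*np.sin(h);b=-dx*np.sin(h)+dy*np.cos(h);z=W[...,2]*1000
    for lo,hi in((126,142),(82,95)):
        m=(z>lo)&(z<hi)&(a<110)&(a>68)&(abs(b)<30)
        if m.sum()>20:print(n,m.sum(),np.median(z[m]),np.percentile(a[m],[1,99]),np.percentile(b[m],[1,99]))
E
```

```text
time_s: 27.65
tool_pos: [0.5404, 0.0676, 0.0726]
tool_rot: [0.0, 0.654, 0.757, 0.0]
force: [0.2, -0.3, -0.5]
gripper_width: 0.496
grip_force: 30.0
at [540.39  67.61  72.61  98.37]
[540.27326737  66.88852298  62.6         98.4       ] -> [-0.07 -0.02  1.  ] turn -0.03 rows>= 0.2
wrist 4737 133.9915910509027 [68.15764439 91.22173335] [-28.84018725  28.73776823]
wrist 715 87.5879489166613 [68.10469122 91.55105753] [-21.17468121  21.58680331]
side 153 133.84681493328264 [68.05328483 92.48057709] [-28.84253631  26.89751579]
side 124 88.18181609757957 [68.33323543 92.04564518] [-21.06872398  21.9732263 ]
```

View pics/w6.png

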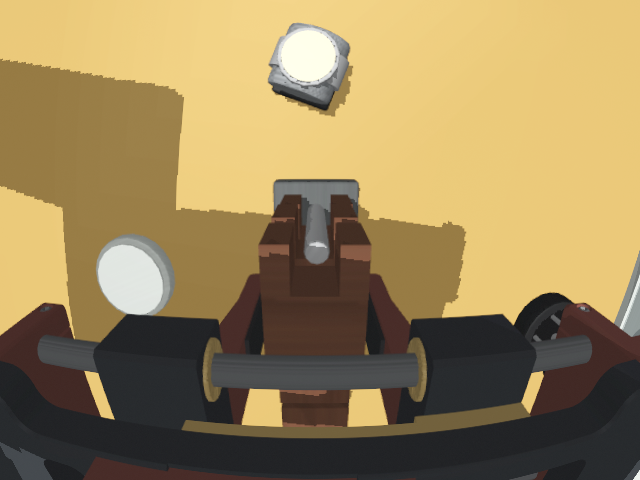

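The rod at (317,250) is inside the notch, and the block's end is flush with the course below. I'll lower it.

```bash
python3 -m jog '[[[-0.02,-0.02,0.3],0,1],[[-0.02,-0.02,0.7],0,1],[[-0.02,-0.02,0.9],0,1],[[-0.02,-0.02,1],0,1],[[-0.02,-0.02,1],0,1],[[-0.02,-0.02,1],0,1]]'
python3 - <<'E'
from h import *
x,y=wallpt(57);chain((x,y,62.6,98.4))
E
```

```text
time_s: 28.5
tool_pos: [0.5394, 0.0674, 0.0626]
tool_rot: [-0.0, 0.654, 0.757, -0.0]
force: [-2.8, -0.6, 6.6]
gripper_width: 0.499
grip_force: 30.0
at [539.45  67.4   62.61  98.37]
[540.27326737  66.88852298  62.6         98.4       ] -> [-0.06  0.07  0.  ] turn -0.03 rows>= 0.0
```

```bash
python3 -m jog '[[[0,0.05,-0.15],0,1],[[0,0.05,-0.15],0,1],[[0,0.05,-0.05],0,1],[[0,0.05,0],0,1],[[0,0.05,0],0,1]]'
python3 - <<'E'
from h import *
x,y=wallpt(57);chain((x,y,62.6,98.4))
E
```

```text
time_s: 29.12
tool_pos: [0.5403, 0.0675, 0.0626]
tool_rot: [0.0, 0.654, 0.757, 0.0]
force: [-0.7, 0.3, 6.4]
gripper_width: 0.499
grip_force: 30.0
at [540.3   67.5   62.62  98.37]
[540.27326737  66.88852298  62.6         98.4       ] -> [-0.06 -0.01  0.  ] turn -0.03 rows>= 0.0
```

```bash
python3 -m jog '[[[0,0,0],0,-0.4],[[0,0,0],0,-0.4],[[0,0,0],0,-0.4],[[0,0,-2],0,-0.4],[[0,0,-5],0,-0.4],[[0,0,-7],0,-0.4],[[0,0,-7],0,-0.4],[[0,0,-7],0,-0.4]]'
python3 - <<'E'
from h import *
chain((385.5,-264,100,42.8))
h=np.radians(98.4)
for n in("wrist","side"):
    p=imaging.grab_frame(n);W=wcloud(p) if n=="wrist" else cloud(p)
    dx,dy=W[...,0]*1000-548.6,W[...,1]*1000-10.5;a=dx*np.cos(h)+dy*np.sin(h);b=-dx*np.sin(h)+dy*np.cos(h);z=W[...,2]*1000
    m=(z>116)&(z<132)&(a<100)&(a>15)&(abs(b)<30);print(n,m.sum(),np.median(z[m]),np.percentile(a[m],[1,99]),np.percentile(b[m],[1,99]))
E
```

```text
time_s: 30.12
tool_pos: [0.5396, 0.0675, 0.1313]
tool_rot: [-0.0, 0.654, 0.757, -0.0]
force: [0.0, -0.7, -0.2]
gripper_width: 0.699
grip_force: 0.0
at [539.59  67.45 131.27  98.37]
[ 385.5 -264.   100.    42.8] -> [-30.55 -20.07   3.13] turn 55.57 rows>= 5.9
wrist 5940 124.03613919168933 [33.75201413 90.71849028] [-21.65803307  21.67622729]
side 368 124.36480336278748 [31.4488361  91.03200578] [-21.36956388  21.67636414]
```

The short notched block spans 33 to 91 mm and is flush. Now the last block, the dark long plain one.

```bash
python3 -m jog '[[[-4,-2.7,0],8,-0.4],[[-9,-5.9,0],16,-0.4],[[-14,-9.2,0],24,-0.4],[[-19,-12.5,1],32,-0.4],[[-24,-15.8,2],40,-0.4],[[-28,-18.4,3],48,-0.4],[[-30.5,-20,3.1],55.5,-0.4],[[-30.5,-20,3.1],55.5,-0.4]]';python3 -m jog '[[[0,0,0],0,-0.4],[[0,0,0],0,-0.4],[[0,0,0],0,-0.4],[[0,0,0],0,-0.4]]'
python3 - <<'E'
from h import *
p=imaging.grab_frame("wrist");W=wcloud(p);r=rect(W,(.3855,-.264),.1,.026,.045);print(r)
p=imaging.grab_frame("side");print(rect(cloud(p),(.3855,-.264),.1,.026,.045))
chain((385.5,-264,-27,42.8))
E
```

```text
time_s: 31.22
tool_pos: [0.3857, -0.2646, 0.1002]
tool_rot: [-0.001, 0.931, 0.364, -0.0]
force: [1.1, -0.8, -0.8]
gripper_width: 0.701
grip_force: 0.0
time_s: 31.72
tool_pos: [0.387, -0.2629, 0.1011]
tool_rot: [0.0, 0.931, 0.366, 0.0]
force: [1.0, -1.3, 0.7]
gripper_width: 0.699
grip_force: 0.0
(array([ 386.5, -264. ]), 42.7, array([118.5,  43.2]), np.float64(36.1), 9088)
(array([ 385.9, -264.7]), 43.0, array([121.5,  47.7]), np.float64(36.7), 473)
at [ 386.91 -263.16  101.14   42.91]
[ 385.5 -264.   -27.    42.8] -> [-0.16 -0.03 12.81] turn 0.11 rows>= 2.1
```

```bash
python3 -m jog '[[[-0.1,-0.03,4],0,-0.4],[[-0.1,-0.03,8],0,-0.4],[[-0.1,-0.03,11.5],0,-0.4],[[-0.1,-0.03,12.8],0,-0.4],[[-0.1,-0.03,12.8],0,-0.4],[[-0.1,-0.03,12.8],0,1],[[-0.1,-0.03,12.8],0,1],[[-0.1,-0.03,12.8],0,1]]';python3 -m jog '[[[0,0,0],0,1],[[0,0,0],0,1],[[0,0,0],0,1]]'
python3 - <<'E'
from h import *
c=pose();h=np.radians(c[3])
p=imaging.grab_frame("wrist");W=wcloud(p)
dx,dy=W[...,0]*1000-c[0],W[...,1]*1000-c[1];a=dx*np.cos(h)+dy*np.sin(h);b=dx*np.sin(h)-dy*np.cos(h);z=W[...,2]*1000
m=(z>33)&(z<39)&(a>10)&(a<90)&(abs(b)<22);print("front end at",np.percentile(a[m],[98,99,99.7]))
x,y=wallpt(-31);chain((c[0],c[1],140,c[3]),(x,y,140,98.4))
E
```

```text
time_s: 32.83
tool_pos: [0.3866, -0.2646, -0.0259]
tool_rot: [0.001, 0.931, 0.365, 0.001]
force: [0.6, 1.2, 7.5]
gripper_width: 0.501
grip_force: 30.0
time_s: 33.2
tool_pos: [0.3866, -0.2645, -0.0259]
tool_rot: [0.001, 0.931, 0.365, 0.0]
force: [-0.4, 0.2, 6.7]
gripper_width: 0.499
grip_force: 30.0
front end at [58.9276022  59.35267354 59.5858818 ]
at [ 386.56 -264.55  -25.88   42.87]
[ 386.56525171 -264.54954592  140.           42.87016671] -> [ -0.     0.   -16.59] turn 0.0 rows>= 2.7
[553.12857389 -20.16744232 140.          98.4       ] -> [28.83 -6.58 -0.  ] turn -55.53 rows>= 4.7
```

```bash
python3 -m jog '[[[0,0,-2],0,1],[[0,0,-7],0,1],[[0,0,-12],0,1],[[0,0,-16.5],0,1],[[0,0,-16.5],0,1]]'; python3 -m jog '[[[4,-0.9,0],-8,1],[[9,-2,0],-16,1],[[14,-3.2,0],-24,1],[[19,-4.3,0],-32,1],[[24,-5.5,0],-40,1],[[28,-6.4,0],-48,1],[[28.8,-6.6,0],-55.5,1],[[28.8,-6.6,0],-55.5,1]]'; python3 -m jog '[[[0,0,0],0,1],[[0,0,0],0,1],[[0,0,0],0,1],[[0,0,0],0,1]]'
python3 - <<'E'
from h import *
x,y=wallpt(-31);chain((x,y,72,98.4))
E
```

```text
time_s: 33.88
tool_pos: [0.388, -0.2659, 0.1417]
tool_rot: [0.004, 0.931, 0.366, 0.002]
force: [-0.0, 0.0, -2.0]
gripper_width: 0.498
grip_force: 30.0
time_s: 34.88
tool_pos: [0.551, -0.0187, 0.1365]
tool_rot: [-0.001, 0.653, 0.757, -0.001]
force: [-1.0, -0.4, -1.2]
gripper_width: 0.503
grip_force: 30.0
time_s: 35.38
tool_pos: [0.5519, -0.0199, 0.1382]
tool_rot: [0.0, 0.654, 0.757, 0.0]
force: [0.3, 0.6, -1.1]
gripper_width: 0.501
grip_force: 30.0
at [551.9  -19.95 138.17  98.32]
[553.12857389 -20.16744232  72.          98.4       ] -> [-0.04  0.12  6.62] turn -0.08 rows>= 1.1
```

```bash
python3 -m jog '[[[-0.06,0.08,0.5],0,1],[[-0.06,0.08,2],0,1],[[-0.06,0.08,4],0,1],[[-0.06,0.08,5.5],0,1],[[-0.06,0.08,6.2],0,1],[[-0.06,0.08,6.6],0,1],[[-0.06,0.08,6.6],0,1],[[-0.06,0.08,6.6],0,1]]'
python3 - <<'E'
from h import *
x,y=wallpt(-31);chain((x,y,62.1,98.4))
h=np.radians(98.4)
p=imaging.grab_frame("wrist");W=wcloud(p);save(p,"w7")
dx,dy=W[...,0]*1000-548.6,W[...,1]*1000-10.5;a=dx*np.cos(h)+dy*np.sin(h);b=-dx*np.sin(h)+dy*np.cos(h);z=W[...,2]*1000
for lo,hi,a0,a1 in((128,140,-20,45),(118,127,10,60)):
    m=(z>lo)&(z<hi)&(a<a1)&(a>a0)&(abs(b)<20);print(m.sum(),np.median(z[m]),np.percentile(a[m],[1,99]))
E
```

```text
time_s: 36.38
tool_pos: [0.5533, -0.0201, 0.0726]
tool_rot: [0.0, 0.654, 0.757, 0.0]
force: [0.1, -0.6, -1.3]
gripper_width: 0.498
grip_force: 30.0
at [553.34 -20.14  72.55  98.37]
[553.12857389 -20.16744232  62.1         98.4       ] -> [ 0.   -0.02  1.05] turn -0.03 rows>= 0.2
12715 134.46279639846477 [-19.40920855  28.6872997 ]
7266 124.09708107276421 [28.73311716 59.7006771 ]
```

```bash
python3 -m jog '[[[0,0.02,0.3],0,1],[[0,0.02,0.7],0,1],[[0,0.02,0.9],0,1],[[0,0.02,1],0,1],[[0,0.02,1.03],0,1],[[0,0.02,1.03],0,1]]'
python3 - <<'E'
from h import *
x,y=wallpt(-31);chain((x,y,62.1,98.4))
E
```

```text
time_s: 37.17
tool_pos: [0.5528, -0.02, 0.0622]
tool_rot: [-0.0, 0.654, 0.757, -0.0]
force: [-2.2, -0.4, 5.0]
gripper_width: 0.498
grip_force: 30.0
at [552.8  -19.98  62.17  98.37]
[553.12857389 -20.16744232  62.1         98.4       ] -> [-0.02  0.03  0.01] turn -0.03 rows>= 0.0
```

Contact at 5 N and within 0.4 mm of the target. I'll release, retreat clear of the wall and inspect.

```bash
python3 -m jog '[[[0,0,0],0,-0.4],[[0,0,0],0,-0.4],[[0,0,0],0,-0.4],[[0,0,-2],0,-0.4],[[0,0,-6],0,-0.4],[[0,0,-10],0,-0.4],[[0,0,-12],0,-0.4],[[0,0,-12],0,-0.4]]'; python3 -m jog '[[[-5,2,-1],0,-0.4],[[-11,4,-2],0,-0.4],[[-16,5,-2],0,-0.4],[[-20,6,-2],0,-0.4],[[-22,6,-2],0,-0.4],[[-22,6,-2],0,-0.4]]'
python3 - <<'E'
from h import *
h=np.radians(98.4)
for n in("side","top"):
    p=imaging.grab_frame(n);W=cloud(p)
    if n=="side":cv2.imwrite("pics/end.png",cv2.resize(p["frame"][180:380,200:440],None,fx=3,fy=3)[:,:,::-1])
    dx,dy=W[...,0]*1000-548.6,W[...,1]*1000-10.5;a=dx*np.cos(h)+dy*np.sin(h);b=-dx*np.sin(h)+dy*np.cos(h);z=W[...,2]*1000
    m=(z>116)&(z<132)&(abs(a)<100)&(abs(b)<30)
    for k in(m&(a<31),m&(a>31)):
        if k.sum()>20:print(n,k.sum(),np.median(z[k]),np.percentile(a[k],[1,99]),np.percentile(b[k],[1,99]))
    print("jar",rect(W,(.514,-.182),.05,.05,.08)[0],"watch",rect(W,(.519,.186),.05,.03,.09)[0],pose())
E
```

```text
time_s: 38.17
tool_pos: [0.5545, -0.0202, 0.1833]
tool_rot: [0.002, 0.654, 0.757, 0.001]
force: [-0.6, -1.2, -0.3]
gripper_width: 0.698
grip_force: 0.0
time_s: 38.92
tool_pos: [0.6435, -0.2293, 0.2002]
tool_rot: [-0.001, 0.654, 0.756, -0.0]
force: [0.0, 1.1, 0.4]
gripper_width: 0.697
grip_force: 0.0
side 597 124.76747296230795 [-90.09127768  29.51234422] [-20.94328293  22.26964124]
side 363 124.62011947652485 [32.5159753  91.24920051] [-21.40403754  21.80552428]
jar [ 513.7 -180. ] watch [518.5 189.3] [ 643.40817142 -228.03959161  200.63958511   98.34299704]
top 923 124.60526555708395 [-89.65192386  27.51102603] [-19.8915232   23.17809906]
top 376 124.65133699258546 [33.04953988 90.12625493] [-20.57961037  22.84683429]
jar [ 520.6 -165.6] watch [517.8 183.7] [ 643.50368448 -227.37947511  201.06899698   98.39180903]
```

View pics/end.png

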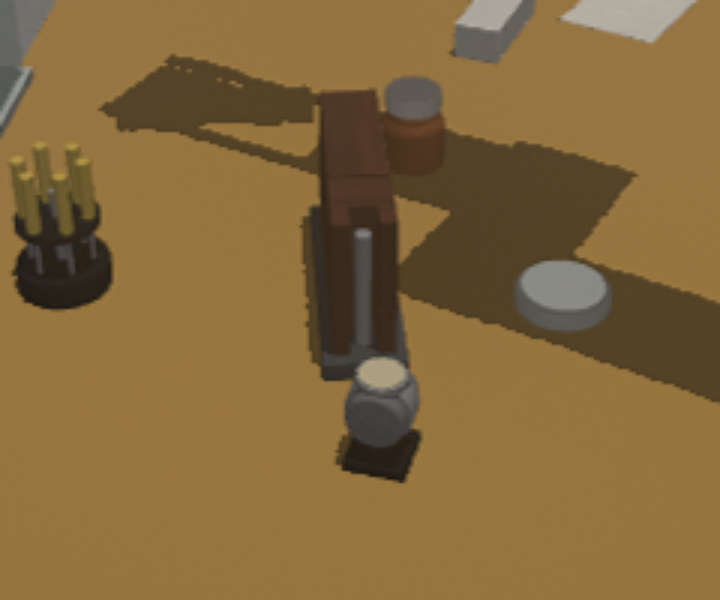

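The wall stands in three courses with the rod at (362,285) in both notches, and its faces and ends are flush. The side view puts the jar and watch where they were (the arm partly hides the jar from the top camera). Handing in.

```bash
python3 -m jog '[[[0,0,0],0,-0.4],[[0,0,0],0,-0.4]]' | head -1; python3 -c "
from workcell import ticket
print(ticket.hand_in())"
```

```text
time_s: 39.28
the job is handed in; nothing more can be done
None
```

I built both courses in running bond with both notches round the rod, ends and faces flush to within about 1 mm by camera, and the bystanders left where they were; handed in at about 39 s.

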